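# Line up the seasonings by height

### The arm

A 6-joint arm with a two-finger parallel gripper is mounted at the origin on a cart in front of the work surface, level with it; the furniture and walls round the work are solid. World frame = base frame: x ahead of the robot, y to its left, z up, the work surface at z = 0. Lengths are in m, angles in degrees, forces in N, time in s.
With the tool pointing down it reaches from about 0.4 to 0.825 m from the base axis. Payload 7 kg.
Tool frame: the origin (TCP) lies on the centre line of the jaws, within the pads' length; the fingertips stand 19 mm ahead of it and the grasp point (between the pads) is the TCP (r.tip_extent is the distance from the TCP to the fingertips, in m); z points along the fingers, y is the line along which they close (so a half turn about z gives the same grasp; the last joint's range is limited). The gripper opens to 88 mm and grips with 3 to 60 N. Pads are 19 mm wide; open, the fingers measure 130 mm over their backs; the gripper's body (78 mm by 193 mm) begins 47 mm behind the grasp point.
Start: joints at [80.621, 20.546, 0.682, 0, -70.136, -16.507], TCP at [0.295, 0.607, 0.246] pointing down, gripper open.
Joint ranges: [-176.03, 176.03], [-82.01, 121.73], [-58.28, 71.71], [-173.87, 95.51], [-174.79, -0.11], [-173.66, 173.66]. Speed limits (degrees/s): [136.94, 136.94, 172.46, 180, 180, 180].

### API

Orientations are given as [roll, pitch, yaw] about the fixed x, y, z axes, in that order (R = Rz(yaw) Ry(pitch) Rx(roll)).
In Python, from plant import r gives the robot as it stands. The module is installed in compiled form; this text tells all that it offers.
- The arm moves only by the tool jog_arm, never from a script. Its argument "deltas" is a list that holds one entry, the list of rows, each a list of 5 numbers: the opening, from -1 (shut) to 1 (fully open), then the shift along the world's x, y, z in cm, then the turn about the world's z in rad. In form: [[[claw, dx, dy, dz, turn], ...]]. A call has 1 to 8 rows; each row shifts and turns the commanded pose from where the row before left it; what a row does not reach is not made up. A row lasts 1/8 s, in which the tool goes at most 62.5 mm and 10.7 degrees, less where a joint would pass 70% of its speed; a pose out of reach is approached as far as the arm can. A call with a gripper value outside its range is refused whole. The fingers move at their own pace and stop on an object; "force" is the grip in N (left out, the last holds). Time passes only in rows, so rows that do not move let the fingers close. It gives the time, the measured TCP pose, the force, the opening and the grip force at its end, in the units of the state.
- r.get_state(): the state, without advancing time (a new reading comes with each control period).
- r.capture(name): name is "scene" or "top" or "wrist"; returns the picture (400x640x3 uint8, blue, green, red); there is no depth.
- r.camera_info(name): a dict with "fx", "fy", "cx", "cy" (pixels), "view" (4x4, takes a point from world to camera coordinates). Camera axes: x right, y up, looking along -z (the intrinsics and any distortion apply to the point x, -y, -z); pixel columns grow to the right and rows downward; lengths in m; the calibration is good to about 2 mm. A picture is of the moment at which its call begins: read the wrist's pose just before it. camera_info takes no time and is no camera call; for the wrist camera it gives the pose at the moment of the call.
- r.close_job(): hands the job in; it is judged then, once.
The state is a dict: "time_s": time; "joints": joint angles; "qd": joint speeds; "joint_torque": joint torques, N m; "tcp_pos": TCP position; "eef_rot": TCP orientation; "contact_force": force on the tool from outside, world axes, zero at the start; "moment": the same for the moment, N m; "gripper_width": finger opening in m; "gripper_force": force on a finger pad.
Only numpy, scipy, OpenCV 4.12 (cv2) and the standard library are available. Lean on these libraries where they do the work, as an engineer would, in place of code of your own. Each camera call takes 0.05 s, during which the arm holds its last target. There are 200 camera calls.

### The job

Get the seasonings ready for service: stand the two shakers, the steel dredger and the small steel pot upright on the four round marks of the steel strip, one centred on each mark, in order of height, with the tallest on the mark beside the kitchen timer and the shortest at the order pad's end. Do not knock any of them over, and leave the squeeze bottle, the pen and the thermometer where they are.

Things in the scene. Friction and masses are not known exactly. Their poses are not given: they have to be found in the camera images.
- pepper_shaker: Spice shaker with brown contents and a pale grey perforated cap, upright, 101 mm tall: the tallest of the four. Round body 52 mm across up to z = 74 mm, cap 54 mm across above. Origin: centre of its underside, z up. Loose, about 0.16 kg.
- salt_shaker: Spice shaker with white contents and a pale grey perforated cap, upright, 86 mm tall: second tallest. Round body 52 mm across up to z = 63 mm, cap 54 mm across above. Origin: centre of its underside, z up. Loose, about 0.16 kg.
- steel_dredger: Closed plain steel sugar dredger, upright, 64 mm tall: third tallest. Round body 50 mm across up to z = 46 mm, above it a domed cap 52 mm across with small holes. Origin: centre of its underside, z up. Loose, about 0.12 kg.
- steel_pot: Small open, empty round steel sauce pot, upright, 40 mm tall: the shortest. 58 mm across outside, wall 3 mm, rim rolled. Origin: centre of its underside, z up. Loose, about 0.1 kg.
- serving_strip: Flat steel strip fixed on the worktop, 350 mm long (its y axis), 100 mm wide (its x axis), top face 6 mm above its origin, low round lips up to 9 mm along the two long edges. Origin: centre of its underside. Four dark-edged round marks 68 mm across lie in a row on it, centred at x = 0 and y = -127.5, -42.5, +42.5 and +127.5 mm in its frame.
- timer: Kitchen timer, white with small buttons, 66 x 60 x 20 mm, lying flat and fixed on the worktop just past one end of the strip, in line with the row of marks: it shows at which end the row begins, and may be at either end. Origin: centre of its underside, 212 mm from the strip's centre, that is 84.5 mm from the nearest mark's centre.
- pad: Order pad, white, 82 x 60 x 12 mm, lying flat and fixed on the worktop just past the other end of the strip, 212 mm from the strip's centre. Origin: centre of its underside.
- soy_bottle: Bystander: dark squeeze bottle with red nozzle, 55 mm across, 221 mm tall, standing loose at the right. Origin: centre of its underside. Must stay where it is.
- pen: Bystander: marker pen lying loose among the things, 135 mm long (its y axis), 17 mm thick. Origin: under its middle. Must stay where it is.
- thermometer: Bystander: red probe thermometer, folded, lying loose among the things, 150 mm long (its x axis), 34 mm wide, 18 mm thick. Origin: under its middle. Must stay where it is.
Mind the look-alikes: they are no part of the job. Leave any turquoise look-alike of the salt_shaker alone.

How it is judged:
By the outcome, as a careful person would: the job done as asked, in the order asked, and still so for the second after the job is handed in, with the robot touching nothing.
It also fails if it takes over 96 s, if anything falls off the work surface, if the arm or the gripper's body presses on something with over 40 N, if the wrist force passes 120 N, or if a joint passes its speed limit or range.

## Working session

There is one attempt and no reset: what is moved stays moved. The work goes in short steps, Python scripts to look and compute and a tool call to move; the robot and the scene stay as the last step left them, time stands still between calls to the robot, and variables do not carry over. Pictures are saved under pics/ and viewed, at most 14 in all, crops included, and the job is handed in when it is done.

Besides the shell and the picture viewer there is one more tool, called after "Request:" in YAML: its name, and indented under it one key for each argument. jog_arm: Moves the arm, as the interface text tells. Its arguments: {"type":"object","properties":{"deltas":{"type":"array"},"force":{"type":"number"}},"required":["deltas"]}

```bash
mkdir -p pics; python3 - <<'E'
from plant import r
import cv2
for n in("scene","top"):
    cv2.imwrite(f"pics/{n}0.png",r.capture(n)); c=r.camera_info(n); print(n,{k:(v if k!='view' else v) for k,v in c.items()})
s=r.get_state();print(s)
E
```

```text
scene {'fx': 446.78546246323936, 'fy': 446.78546246323936, 'cx': 328.0799249020997, 'cy': 201.4128250257825, 'view': array([[ 0.72439667, -0.68922553,  0.0147524 , -0.4871562 ],
       [ 0.39163909,  0.42904676,  0.81396419, -0.24108329],
       [-0.56733437, -0.58385534,  0.5807277 , -0.96659048],
       [ 0.        ,  0.        ,  0.        ,  1.        ]])}
top {'fx': 397.8464630278441, 'fy': 397.8464630278441, 'cx': 319.9762026737905, 'cy': 197.88393560623268, 'view': array([[ 0.02397829, -0.99970575,  0.00366811, -0.09006443],
       [ 0.99753093,  0.02416806,  0.06593891, -0.58942952],
       [-0.06600816,  0.00207795,  0.99781692, -1.06226182],
       [ 0.        ,  0.        ,  0.        ,  1.        ]])}
{'time_s': 0.1, 'joints': array([ 8.06228956e+01,  2.05881881e+01,  6.42238778e-01, -1.78037880e-02,
       -7.01332345e+01, -1.65062146e+01]), 'qd': array([-0.10418422, -0.07087   ,  0.05404144,  0.02361325, -0.06236879,
        0.00919326]), 'joint_torque': array([-9.89323671e-04, -5.84162378e+01,  2.93752509e+01,  7.01550186e+00,
        1.01575954e-02, -6.23212850e-05]), 'tcp_pos': array([0.29452201, 0.60694968, 0.24473088]), 'eef_rot': array([ 1.79919324e+02, -6.45176451e-03, -2.58893763e+01]), 'contact_force': array([ 0.05108602,  0.01326683, -1.0976544 ]), 'moment': array([-0.03442709, -0.00188495, -0.02913029]), 'gripper_force': 0.0, 'gripper_width': 0.08817690156715882}
```

View pics/scene0.png

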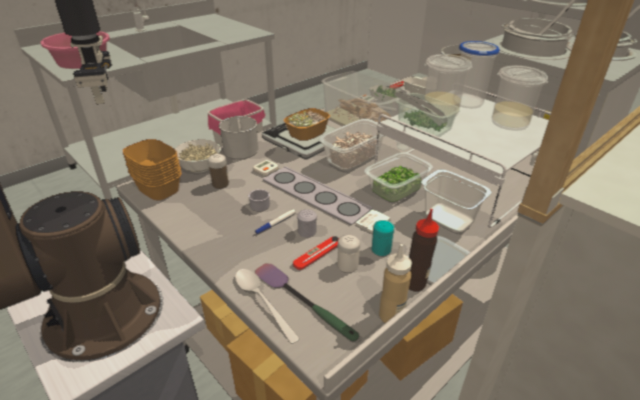

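View pics/top0.png

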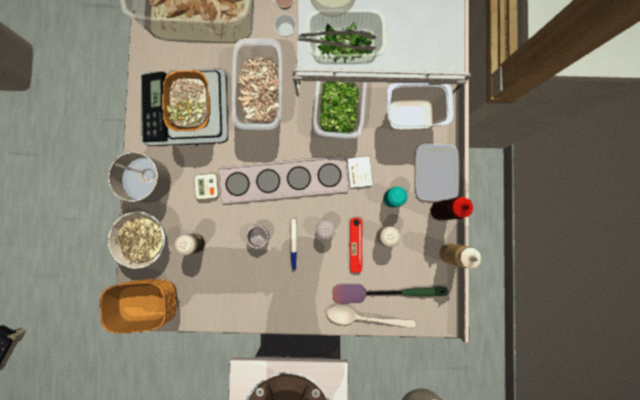

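The top view shows the timer at (206,187), the pad at (360,172) and the marks at about (237,183), (268,181), (299,178) and (329,175).

Candidates, by top pixel (scene pixel):
- **Pepper:** (188,243) / (218,172), brown contents.
- **Salt:** (389,236) / (348,252), white contents. It could be confused with the turquoise look-alike (397,196) / (382,237) or the tan bottle (460,255).
- **Dredger:** (325,229) / (307,222), the closed steel one.
- **Pot:** (258,236) / (259,201), open. It could be confused with the bowls at (133,175) and (284,25).

Next I check these choices in one close crop and measure.

```bash
cat > h.py <<'E'
import numpy as np, cv2
def ray(ci,u,v,z):
    V=ci["view"];R=V[:3,:3];o=-R.T@V[:3,3]
    d=R.T@np.array([(u-ci["cx"])/ci["fx"],-(v-ci["cy"])/ci["fy"],-1.])
    return o+d*(z-o[2])/d[2]
def proj(ci,p):
    c=ci["view"][:3,:3]@np.array(p)+ci["view"][:3,3]
    return np.array([ci["cx"]+ci["fx"]*c[0]/-c[2],ci["cy"]-ci["fy"]*c[1]/-c[2]])
E
python3 - <<'E'
from plant import r
import cv2,numpy as np
from h import *
t=cv2.imread("pics/top0.png");s=cv2.imread("pics/scene0.png");ci=r.camera_info("top")
a=cv2.resize(t[155:275,170:420],None,fx=3.2,fy=3.2,interpolation=2)
b=cv2.resize(s[145:280,200:400],None,fx=1.6,fy=1.6,interpolation=2)
o=np.zeros((600,800,3),np.uint8);o[:a.shape[0]]=a[:,:800];o[384:600,:320]=b
cv2.imwrite("pics/crop0.png",o)
g=cv2.cvtColor(t,cv2.COLOR_BGR2GRAY)
roi=(g<115).astype(np.uint8);m=np.zeros_like(roi);m[160:200,222:346]=roi[160:200,222:346]
n,_,st,ce=cv2.connectedComponentsWithStats(m)
for i in range(1,n):
    if st[i,4]>150: print(st[i],ce[i],ray(ci,*ce[i],.006).round(4))
for n_,u,v,z in(("timer",206,187,.02),("pad",360,172,.012),("pep",182,244,.101),("salt",389,236,.086),("dre",325,229,.064),("pot",258,236,.04)): print(n_,ray(ci,u,v,z).round(3))
E
```

```text
[317 163  25  24 158] [328.94303797 174.75316456] [ 0.657  -0.0991  0.006 ]
[287 166  24  24 163] [298.52147239 177.6196319 ] [ 0.647  -0.0153  0.006 ]
[256 169  24  24 163] [267.5398773  180.63190184] [0.6365 0.07   0.006 ]
[225 172  25  24 172] [237.09883721 183.50581395] [0.6265 0.1536 0.006 ]
timer [0.614 0.235 0.02 ]
pad [ 0.666 -0.184  0.012]
pep [0.463 0.265 0.101]
salt [ 0.494 -0.253  0.086]
dre [ 0.508 -0.091  0.064]
pot [0.485 0.086 0.04 ]
```

View pics/crop0.png

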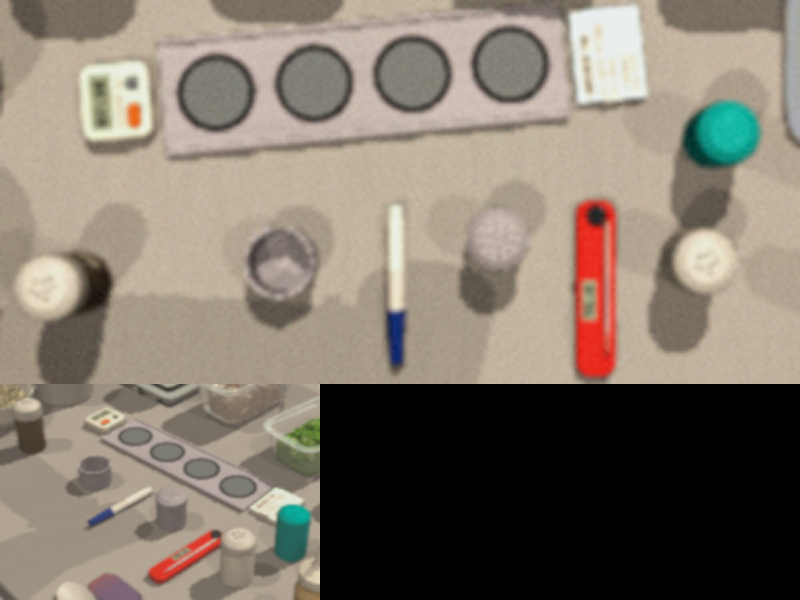

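The crop confirms the choices: pepper cap at top pixel (185.6,244.7), dredger (325.6,229.7), salt cap (390.3,236.6) and open pot (257.5,236.9). The turquoise one at (396,196) is left alone. I'll place in ascending height order, pot first.

Request:
jog_arm:
  deltas:
    - [[1, 1.6, -4.4, 0, 0], [1, 1.6, -4.4, 0, 0], [1, 1.6, -4.4, 0, 0], [1, 1.6, -4.4, 0, 0], [1, 1.6, -4.4, 0, 0], [1, 1.6, -4.4, 0, 0], [1, 1.6, -4.4, 0, 0], [1, 1.6, -4.4, 0, 0]]
  force: 15

```text
time_s: 1.1
tcp_pos: [0.4228, 0.2536, 0.2454]
eef_rot: [180.0, 0.0, -25.9]
contact_force: [0.7, 0.0, 0.6]
gripper_width: 0.0875
gripper_force: 0.0
```

Request:
jog_arm:
  deltas:
    - [[1, 1.0, -4.2, 0, 0], [1, 1.0, -4.2, 0, 0], [1, 1.0, -4.2, 0, 0], [1, 1.0, -4.2, 0, 0], [1, 0, 0, 0, 0], [1, 0, 0, 0, 0]]

```text
time_s: 1.85
tcp_pos: [0.4626, 0.0871, 0.2454]
eef_rot: [180.0, 0.0, -25.9]
contact_force: [0.3, 0.5, 0.5]
gripper_width: 0.0875
gripper_force: 0.0
```

```bash
python3 - <<'E'
from plant import r
import cv2,numpy as np
from h import *
ci=r.camera_info("wrist");im=r.capture("wrist");cv2.imwrite("pics/w1.png",im)
print(r.get_state()["tcp_pos"],r.get_state()["eef_rot"])
V=ci["view"];print(-V[:3,:3].T@V[:3,3],V[2,:3],ci["fx"])
for n,p in dict(pot=(.485,.086,.04),dre=(.508,-.091,.06),pep=(.463,.255,.1),salt=(.494,-.255,.086)).items(): print(n,proj(ci,p).round())
E
```

```text
[0.46262181 0.08755788 0.24546484] [ 1.79998483e+02  8.97646553e-03 -2.58878985e+01]
[0.53360466 0.05300513 0.38425305] [ 0.25940925 -0.12625994  0.9574786 ] 289.6076709746521
pot [308. 161.]
dre [452.  69.]
pep [177. 255.]
salt [647.  -7.]
```

View pics/w1.png

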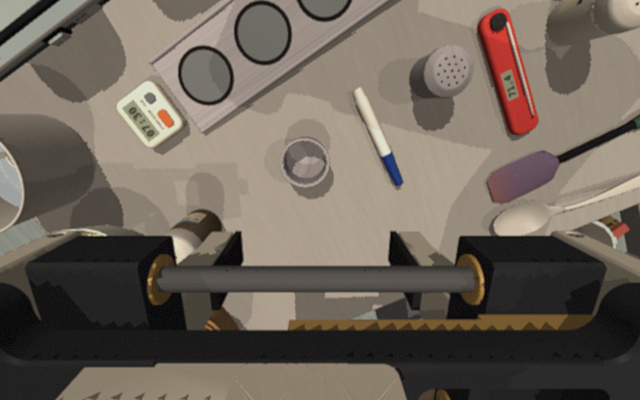

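The wrist view shows the pot rim at (305.5,161), the dredger's cap at (448,70), and marks at (206,75) and (263,33).

```bash
python3 - <<'E'
from plant import r
from h import *
ci=r.camera_info("wrist");im=cv2.imread("pics/w1.png");g=cv2.cvtColor(im,6)
t=r.camera_info("top")
print("pot w",ray(ci,305.5,161,.04),"top",ray(t,257.5,236.9,.04))
print("dre w",ray(ci,448,70,.06),"top",ray(t,325.6,229.7,.06))
print("pep",ray(t,185.6,244.7,.1),"salt",ray(t,390.3,236.6,.086))
for u,v in((206,75),(263,33)): print("mark w",ray(ci,u,v,.006))
E
```

```text
pot w [0.48595736 0.08971986 0.04      ] top [0.4825104  0.08719639 0.04      ]
dre w [ 0.50922293 -0.0869394   0.06      ] top [ 0.50610644 -0.09238033  0.06      ]
pep [0.46099536 0.25661576 0.1       ] salt [ 0.49293321 -0.25644867  0.086     ]
mark w [0.62766603 0.15501562 0.006     ]
mark w [0.6373308  0.07100735 0.006     ]
```

Request:
jog_arm:
  deltas:
    - [[0.8, 1.1, 0.1, 0, 0], [0.8, 1.0, 0, 0, 0], [0.8, 0, 0, -4, 0], [0.8, 0, 0, -4, 0], [0.8, 0, 0, -4, 0], [0.8, 0, 0, -4, 0], [0.8, 0, 0, -3, 0], [0.8, 0, 0, -2.5, 0]]

```text
time_s: 2.9
tcp_pos: [0.4841, 0.0885, 0.0289]
eef_rot: [179.9, 0.0, -25.8]
contact_force: [1.0, 0.5, -0.2]
gripper_width: 0.079
gripper_force: 0.0
```

Request:
jog_arm:
  deltas:
    - [[0.8, 0, 0, 0, 0], [-0.2, 0, 0, 0, 0], [-0.2, 0, 0, 0, 0], [-0.2, 0, 0, 0, 0], [-0.2, 0, 0, 0, 0], [-0.2, 0, 0, 0, 0]]

```text
time_s: 3.65
tcp_pos: [0.4845, 0.0888, 0.0316]
eef_rot: [-179.9, -0.1, -25.9]
contact_force: [-1.3, 1.0, 6.3]
gripper_width: 0.0586
gripper_force: 15.0
```

Request:
jog_arm:
  deltas:
    - [[-0.2, 0, 0, 3, 0], [-0.2, 0, 0, 4, 0], [-0.2, 2.9, -3.1, 0, 0.11], [-0.2, 2.9, -3.1, 0, 0.11], [-0.2, 2.9, -3.1, 0, 0.11], [-0.2, 2.9, -3.1, 0, 0.11], [-0.2, 2.9, -3.1, 0, 0], [-0.2, 2.85, -3.2, 0, 0]]

```text
time_s: 4.65
tcp_pos: [0.6578, -0.0998, 0.1005]
eef_rot: [-180.0, 0.0, -0.7]
contact_force: [0.6, 0.1, -0.5]
gripper_width: 0.0586
gripper_force: 15.0
```

Request:
jog_arm:
  deltas:
    - [[-0.2, 0, 0, 0, 0], [-0.2, 0, 0, -2.5, 0], [-0.2, 0, 0, -2, 0], [-0.2, 0, 0, -1, 0], [-0.2, 0, 0, 0, 0], [-0.2, 0, 0, 0, 0]]

```text
time_s: 5.4
tcp_pos: [0.6577, -0.0985, 0.0465]
eef_rot: [-180.0, -0.1, -0.7]
contact_force: [-0.5, 1.1, 0.2]
gripper_width: 0.0584
gripper_force: 15.0
```

Request:
jog_arm:
  deltas:
    - [[-0.2, 0, 0, -0.5, 0], [-0.2, 0, 0, -0.35, 0], [-0.2, 0, 0, 0, 0], [-0.2, 0, 0, 0, 0]]

```text
time_s: 5.9
tcp_pos: [0.6574, -0.0988, 0.0375]
eef_rot: [180.0, -0.0, -0.7]
contact_force: [-1.9, 0.1, 5.1]
gripper_width: 0.0586
gripper_force: 15.0
```

Request:
jog_arm:
  deltas:
    - [[0.6, 0, 0, 0, 0], [0.6, 0, 0, 0, 0], [0.6, 0, 0, 2, 0], [0.6, 0, 0, 4, 0], [0.6, 0, 0, 5, 0], [0.6, 0, 0, 5, 0], [0.6, -4, 0, 4, -0.17], [0.6, -4, 0, 0, -0.17]]

```text
time_s: 6.9
tcp_pos: [0.5781, -0.0988, 0.2403]
eef_rot: [-179.9, -0.3, -20.5]
contact_force: [0.1, 0.2, -0.9]
gripper_width: 0.0703
gripper_force: 0.0
```

Request:
jog_arm:
  deltas:
    - [[0.6, -4, 0, 0, -0.16], [0.6, -4, 0, 0, 0], [0.6, 0, 0, 0, 0], [0.6, 0, 0, 0, 0]]

```text
time_s: 7.4
tcp_pos: [0.4977, -0.0987, 0.2374]
eef_rot: [-180.0, -0.1, -29.3]
contact_force: [-0.6, 0.5, 0.3]
gripper_width: 0.0698
gripper_force: 0.0
```

```bash
python3 - <<'E'
from plant import r
import cv2
from h import *
ci=r.camera_info("wrist");im=r.capture("wrist");cv2.imwrite("pics/w2.png",im)
print(r.get_state()["tcp_pos"],r.get_state()["eef_rot"])
print("pot at mark",proj(ci,(.6575,-.0987,.046)),"dre",proj(ci,(.508,-.09,.064)),"salt",proj(ci,(.494,-.255,.086)))
np.save("ci.npy",ci,allow_pickle=True)
E
```

```text
[ 0.49799025 -0.09868478  0.23713544] [-1.79987262e+02 -2.56857283e-02 -2.93144283e+01]
pot at mark [240.11825946  48.73890235] dre [304.38928185 179.88282225] salt [458.94071649 115.95830537]
```

View pics/w2.png

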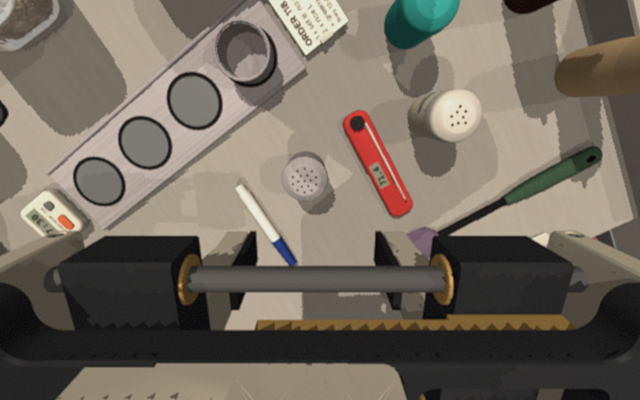

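The pot stands on the pad-end mark, with its rim at about (246,47). The dredger's cap is at (304,179) and the salt cap at (458,117). Now I check how well the pot is centred.

```bash
python3 - <<'E'
from plant import r
from h import *
ci=np.load("ci.npy",allow_pickle=True).item()
for u,v in((99,181),(145,142),(194,101)): print("mark",ray(ci,u,v,.006).round(4))
print("pot rim",ray(ci,246,47,.046).round(4),"dre",ray(ci,304,177,.06).round(4),"salt",ray(ci,458,116,.086).round(4))
t=r.capture("top");cv2.imwrite("pics/t2.png",t)
a=cv2.resize(im[:,:] if 0 else cv2.imread("pics/w2.png")[0:110,150:310],None,fx=4,fy=4,interpolation=2)
b=cv2.resize(t[155:200,310:380],None,fx=4,fy=4,interpolation=2)
o=np.zeros((440,640+150,3),np.uint8);o[:440,:640]=a;cv2.imwrite("pics/c2.png",np.vstack([o,np.pad(cv2.resize(b,(240,154)),((0,0),(0,550),(0,0)))]))
E
```

```text
mark [0.6279 0.1549 0.006 ]
mark [0.6382 0.0699 0.006 ]
mark [ 0.6479 -0.0134  0.006 ]
pot rim [ 0.6559 -0.1049  0.046 ] dre [ 0.5103 -0.0907  0.06  ] salt [ 0.4944 -0.2542  0.086 ]
```

View pics/c2.png

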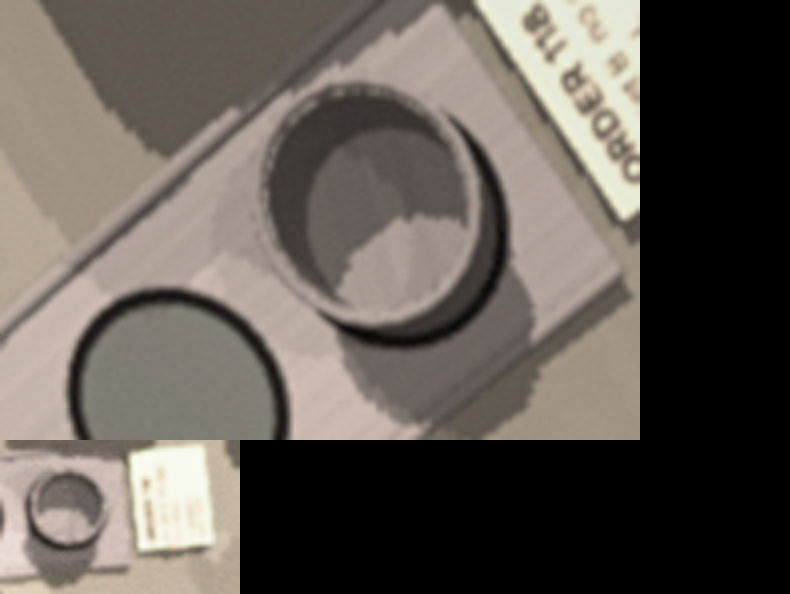

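The enlarged rim centre is at wrist pixel (242.5,51), 2–3 px from the ideal, so the pot is centred to within about 3 mm. Next is the dredger.

Request:
jog_arm:
  deltas:
    - [[0.65, 1.05, 0.8, 0, 0], [0.65, 0, 0, 0, 0], [0.65, 0, 0, -4, 0], [0.65, 0, 0, -4, 0], [0.65, 0, 0, -4, 0], [0.65, 0, 0, -4, 0], [0.65, 0, 0, -2, 0], [0.65, 0, 0, -1.5, 0]]

```text
time_s: 8.5
tcp_pos: [0.5076, -0.0907, 0.0407]
eef_rot: [179.9, 0.1, -29.3]
contact_force: [0.7, 0.3, -0.0]
gripper_width: 0.0726
gripper_force: 0.0
```

Request:
jog_arm:
  deltas:
    - [[0.65, 0, 0, 0, 0], [-0.3, 0, 0, 0, 0], [-0.3, 0, 0, 0, 0], [-0.3, 0, 0, 0, 0], [-0.3, 0, 0, 0, 0], [-0.3, 0, 0, 0, 0]]

```text
time_s: 9.25
tcp_pos: [0.5084, -0.0906, 0.0428]
eef_rot: [-180.0, -0.1, -29.3]
contact_force: [0.2, 1.6, 5.8]
gripper_width: 0.0513
gripper_force: 15.0
```

Request:
jog_arm:
  deltas:
    - [[-0.3, 0, 0, 3, 0], [-0.3, 0, 0, 5, 0], [-0.3, 2.8, 1.5, 0, 0], [-0.3, 2.8, 1.5, 0, 0], [-0.3, 2.8, 1.5, 0, 0], [-0.3, 2.8, 1.5, 0, 0], [-0.3, 2.7, 1.65, 0, 0], [-0.3, 0, 0, 0, 0]]

```text
time_s: 10.25
tcp_pos: [0.6477, -0.0133, 0.121]
eef_rot: [180.0, 0.0, -29.3]
contact_force: [-0.6, 0.6, -1.3]
gripper_width: 0.0513
gripper_force: 15.0
```

Request:
jog_arm:
  deltas:
    - [[-0.3, 0, 0, 0, 0], [-0.3, 0, 0, -3, 0], [-0.3, 0, 0, -2, 0], [-0.3, 0, 0, -1.5, 0], [-0.3, 0, 0, 0, 0], [-0.3, 0, 0, 0, 0]]

```text
time_s: 11.0
tcp_pos: [0.6471, -0.0143, 0.0579]
eef_rot: [-180.0, -0.1, -29.3]
contact_force: [0.1, -0.1, -0.6]
gripper_width: 0.0511
gripper_force: 15.0
```

Request:
jog_arm:
  deltas:
    - [[-0.3, 0, 0, -0.5, 0], [-0.3, 0, 0, -0.4, 0], [-0.3, 0, 0, 0, 0], [-0.3, 0, 0, 0, 0]]

```text
time_s: 11.5
tcp_pos: [0.6472, -0.0139, 0.0486]
eef_rot: [-179.9, -0.1, -29.3]
contact_force: [-1.0, 2.4, 4.1]
gripper_width: 0.0514
gripper_force: 15.0
```

Request:
jog_arm:
  deltas:
    - [[0.6, 0, 0, 0, 0], [0.6, 0, 0, 0, 0], [0.6, 0, 0, 2, 0], [0.6, 0, 0, 5, 0], [0.6, 0, 0, 6, 0], [0.6, 0, 0, 5.5, 0], [0.6, -2, -3, 0, 0], [0.6, -2, -3.2, 0, 0]]

```text
time_s: 12.5
tcp_pos: [0.6063, -0.0766, 0.2336]
eef_rot: [-180.0, -0.0, -29.3]
contact_force: [-0.2, -0.3, -0.3]
gripper_width: 0.0702
gripper_force: 0.0
```

Request:
jog_arm:
  deltas:
    - [[0.6, -2.8, -4.4, 0, 0], [0.6, -2.8, -4.4, 0, 0], [0.6, -2.8, -4.4, 0, 0], [0.6, -2.8, -4.4, 0, 0], [0.6, 0, 0, 0, 0], [0.6, 0, 0, 0, 0]]

```text
time_s: 13.25
tcp_pos: [0.4945, -0.2525, 0.233]
eef_rot: [-180.0, 0.0, -29.4]
contact_force: [-0.2, 0.2, 0.2]
gripper_width: 0.0701
gripper_force: 0.0
```

```bash
python3 - <<'E'
from plant import r
import cv2
from h import *
ci=r.camera_info("wrist");im=r.capture("wrist");cv2.imwrite("pics/w3.png",im)
s=r.get_state();print(s["tcp_pos"],s["eef_rot"])
print("dre",proj(ci,(.6475,-.014,.07)),"salt",proj(ci,(.4935,-.255,.086)))
np.save("ci.npy",ci,allow_pickle=True)
E
```

```text
[ 0.49489967 -0.25202996  0.23294894] [-1.79997735e+02  4.44219874e-03 -2.93254825e+01]
dre [ 48.95198272 171.30560083] salt [318.3706492  189.85384784]
```

View pics/w3.png

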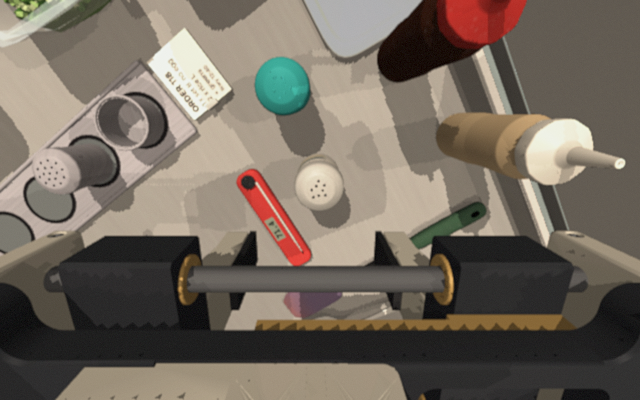

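The dredger stands on mark 3, with its cap at (57,170), and the pot is on mark 4. The salt cap is at (320,186), directly ahead. The turquoise one at (282,86) is clear.

Request:
jog_arm:
  deltas:
    - [[0.65, 0, -0.3, 0, 0], [0.65, 0, 0, -3.5, 0], [0.65, 0, 0, -4, 0], [0.65, 0, 0, -4, 0], [0.65, 0, 0, -3, 0], [0.65, 0, 0, -2.3, 0], [0.65, 0, 0, 0, 0]]

```text
time_s: 14.18
tcp_pos: [0.4939, -0.2545, 0.0633]
eef_rot: [179.9, 0.2, -29.3]
contact_force: [-0.3, 0.3, 0.6]
gripper_width: 0.0724
gripper_force: 0.0
```

Request:
jog_arm:
  deltas:
    - [[-0.3, 0, 0, 0, 0], [-0.3, 0, 0, 0, 0], [-0.3, 0, 0, 0, 0], [-0.3, 0, 0, 0, 0], [-0.3, 0, 0, 0, 0]]

```text
time_s: 14.8
tcp_pos: [0.4954, -0.2556, 0.066]
eef_rot: [-180.0, -0.1, -29.3]
contact_force: [-0.3, -1.0, 7.2]
gripper_width: 0.0517
gripper_force: 15.0
```

Request:
jog_arm:
  deltas:
    - [[-0.3, 0, 0, 3, 0], [-0.3, 0, 0, 5, 0], [-0.3, 0, 0, 4, 0], [-0.3, 1.6, 3.6, 0, 0], [-0.3, 1.6, 3.6, 0, 0], [-0.3, 1.6, 3.6, 0, 0], [-0.3, 1.6, 3.6, 0, 0], [-0.3, 1.6, 3.6, 0, 0]]

```text
time_s: 15.8
tcp_pos: [0.5746, -0.0739, 0.1847]
eef_rot: [180.0, 0.1, -29.3]
contact_force: [0.7, -0.7, -2.4]
gripper_width: 0.0518
gripper_force: 15.0
```

Request:
jog_arm:
  deltas:
    - [[-0.3, 1.6, 3.6, 0, 0], [-0.3, 1.6, 3.6, 0, 0], [-0.3, 1.5, 3.6, 0, 0], [-0.3, 1.5, 3.7, 0, 0], [-0.3, 0, 0, 0, 0], [-0.3, 0, 0, 0, 0]]

```text
time_s: 16.55
tcp_pos: [0.636, 0.0697, 0.1844]
eef_rot: [179.9, 0.1, -29.3]
contact_force: [-0.2, -1.0, -2.1]
gripper_width: 0.0519
gripper_force: 15.0
```

Request:
jog_arm:
  deltas:
    - [[-0.3, 0.15, 0, -3, 0], [-0.3, 0, 0, -3, 0], [-0.3, 0, 0, -2.5, 0], [-0.3, 0, 0, -1.5, 0], [-0.3, 0, 0, -0.3, 0], [-0.3, 0, 0, 0, 0], [-0.3, 0, 0, 0, 0]]

```text
time_s: 17.42
tcp_pos: [0.6388, 0.0699, 0.0832]
eef_rot: [-179.9, -0.1, -29.3]
contact_force: [-0.9, -0.3, -1.0]
gripper_width: 0.0519
gripper_force: 15.0
```

Request:
jog_arm:
  deltas:
    - [[-0.3, -0.05, 0, -0.6, 0], [-0.3, 0, 0, -0.45, 0], [-0.3, 0, 0, 0, 0], [-0.3, 0, 0, 0, 0]]

```text
time_s: 17.92
tcp_pos: [0.6377, 0.0695, 0.0719]
eef_rot: [180.0, -0.0, -29.3]
contact_force: [-1.1, -2.9, 3.6]
gripper_width: 0.0519
gripper_force: 15.0
```

Request:
jog_arm:
  deltas:
    - [[0.6, 0, 0, 0, 0], [0.6, 0, 0, 0, 0], [0.6, 0, 0, 2, 0], [0.6, 0, 0, 5, 0], [0.6, 0, 0, 5, 0], [0.6, 0, 0, 5, 0], [0.6, -2.7, 3.1, 0, -0.1], [0.6, -3, 3.1, 0, -0.12]]

```text
time_s: 18.92
tcp_pos: [0.5804, 0.1325, 0.2419]
eef_rot: [-179.9, -0.0, -42.2]
contact_force: [0.7, 0.9, 0.6]
gripper_width: 0.0701
gripper_force: 0.0
```

Request:
jog_arm:
  deltas:
    - [[0.6, -3, 3.1, 0, -0.12], [0.6, -3, 3.1, 0, -0.12], [0.6, -3, 3.1, 0, -0.12], [0.6, -3, 3.1, 0, -0.12], [0.6, 0, 0, 0, 0], [0.6, 0, 0, 0, 0]]

```text
time_s: 19.68
tcp_pos: [0.4607, 0.256, 0.2416]
eef_rot: [-180.0, 0.0, -69.3]
contact_force: [0.9, -0.1, 0.1]
gripper_width: 0.07
gripper_force: 0.0
```

```bash
python3 - <<'E'
from plant import r
import cv2
from h import *
ci=r.camera_info("wrist");im=r.capture("wrist");cv2.imwrite("pics/w4.png",im)
s=r.get_state();print(s["tcp_pos"],s["eef_rot"])
print("pep",proj(ci,(.461,.2566,.101)))
np.save("ci.npy",ci,allow_pickle=True)
E
```

```text
[0.46096546 0.25567166 0.24152795] [-1.79993166e+02  4.09476713e-03 -6.93804409e+01]
pep [315.58964012 191.79384461]
```

View pics/w4.png

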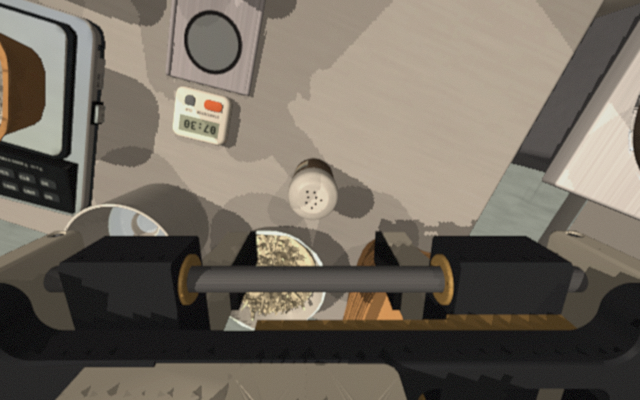

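The pepper cap is at (312,190), within about 3 mm of the estimate. The bowl and basket are clear of the fingers.

Request:
jog_arm:
  deltas:
    - [[0.75, 0, 0.1, -3, 0], [0.75, 0, 0, -4, 0], [0.75, 0, 0, -4, 0], [0.75, 0, 0, -3, 0], [0.75, 0, 0, -2, 0], [0.75, 0, 0, 0, 0]]

```text
time_s: 20.48
tcp_pos: [0.4606, 0.2552, 0.08]
eef_rot: [179.8, -0.1, -69.5]
contact_force: [-0.7, 0.1, 1.8]
gripper_width: 0.0768
gripper_force: 0.0
```

Request:
jog_arm:
  deltas:
    - [[-0.3, 0, 0, 0, 0], [-0.3, 0, 0, 0, 0], [-0.3, 0, 0, 0, 0], [-0.3, 0, 0, 0, 0], [-0.3, 0, 0, 0, 0]]

```text
time_s: 21.1
tcp_pos: [0.4612, 0.2573, 0.0823]
eef_rot: [-179.9, 0.0, -69.4]
contact_force: [0.8, -0.1, 5.7]
gripper_width: 0.0517
gripper_force: 15.0
```

Request:
jog_arm:
  deltas:
    - [[-0.3, 0, 0, 3, 0], [-0.3, 0, 0, 5, 0], [-0.3, 0, 0, 4, 0], [-0.3, 2.8, -1.7, 0, 0.11], [-0.3, 2.8, -1.7, 0, 0.12], [-0.3, 2.8, -1.7, 0, 0.12], [-0.3, 2.8, -1.7, 0, 0.12], [-0.3, 2.8, -1.7, 0, 0.12]]

```text
time_s: 22.1
tcp_pos: [0.6009, 0.171, 0.2008]
eef_rot: [179.9, 0.1, -35.4]
contact_force: [-1.0, 0.7, -0.8]
gripper_width: 0.052
gripper_force: 15.0
```

Request:
jog_arm:
  deltas:
    - [[-0.3, 2.65, -1.7, 0, 0.11], [-0.3, 0, 0, 0, 0], [-0.3, 0, 0, 0, 0], [-0.3, 0, 0, 0, 0]]

```text
time_s: 22.6
tcp_pos: [0.6264, 0.1552, 0.2015]
eef_rot: [180.0, 0.0, -29.3]
contact_force: [0.4, 1.6, -0.8]
gripper_width: 0.052
gripper_force: 15.0
```

Target z is about 0.0885. I go down to about 0.098 first.

Request:
jog_arm:
  deltas:
    - [[-0.3, 0.05, 0, -3, 0], [-0.3, 0, 0, -3, 0], [-0.3, 0, 0, -2.5, 0], [-0.3, 0, 0, -1.3, 0], [-0.3, 0, 0, -0.5, 0], [-0.3, 0, 0, 0, 0], [-0.3, 0, 0, 0, 0]]

```text
time_s: 23.48
tcp_pos: [0.6283, 0.155, 0.0996]
eef_rot: [-179.9, -0.1, -29.3]
contact_force: [-0.1, -0.5, -1.0]
gripper_width: 0.0522
gripper_force: 15.0
```

Request:
jog_arm:
  deltas:
    - [[-0.3, 0, 0, -0.6, 0], [-0.3, 0, 0, -0.5, 0], [-0.3, 0, 0, 0, 0], [-0.3, 0, 0, 0, 0]]

```text
time_s: 23.98
tcp_pos: [0.6283, 0.1551, 0.088]
eef_rot: [-179.9, -0.1, -29.3]
contact_force: [1.0, 0.9, 3.6]
gripper_width: 0.052
gripper_force: 15.0
```

Request:
jog_arm:
  deltas:
    - [[0.5, 0, 0, 0, 0], [0.5, 0, 0, 0, 0], [0.5, 0, 0, 2, 0], [0.5, 0, 0, 5, 0], [0.5, 0, 0, 5, 0], [0.5, -3, 0, 5, 0], [0.5, -6, 0, 0, 0], [0.5, -6, 0, 0, 0]]

```text
time_s: 24.98
tcp_pos: [0.4761, 0.1544, 0.2574]
eef_rot: [-180.0, 0.0, -29.4]
contact_force: [-0.3, 0.2, 0.8]
gripper_width: 0.0656
gripper_force: 0.0
```

Request:
jog_arm:
  deltas:
    - [[0.5, 0, 5, 0, 0], [0.5, 0, 5, 0, 0], [0.5, 0, 5, 0, 0], [0.5, 0, 5, 0, 0], [0.5, 0, 0, 0, 0], [0.5, 0, 0, 0, 0]]

```text
time_s: 25.72
tcp_pos: [0.4773, 0.3544, 0.2569]
eef_rot: [179.9, 0.0, -29.3]
contact_force: [-1.0, -1.1, -0.0]
gripper_width: 0.0656
gripper_force: 0.0
```

```bash
python3 - <<'E'
from plant import r
from h import *
t=r.capture("top");s=r.capture("scene");ti=r.camera_info("top");si=r.camera_info("scene")
a=cv2.resize(t[150:275,170:420],None,fx=3.2,fy=3.2,interpolation=2)
b=cv2.resize(s[130:270,220:440],None,fx=1.4,fy=1.4,interpolation=2)
o=np.zeros((600,800,3),np.uint8);o[:400]=a;o[404:404+b.shape[0],:b.shape[1]]=b
cv2.imwrite("pics/final.png",o)
M=[(.6268,.1540),(.6368,.0697),(.647,-.0148),(.6572,-.0992)]
for m,z in zip(M,(.107,.092,.07,.046)): print(((proj(ti,(*m,z))-(170,150))*3.2).round(1), ray(ti,*proj(ti,(*m,z)),z)[:2].round(3))
E
```

```text
[187.9  93.7] [0.627 0.154]
[298.7  85.9] [0.637 0.07 ]
[406.7  79.2] [ 0.647 -0.015]
[510.  73.] [ 0.657 -0.099]
```

View pics/final.png

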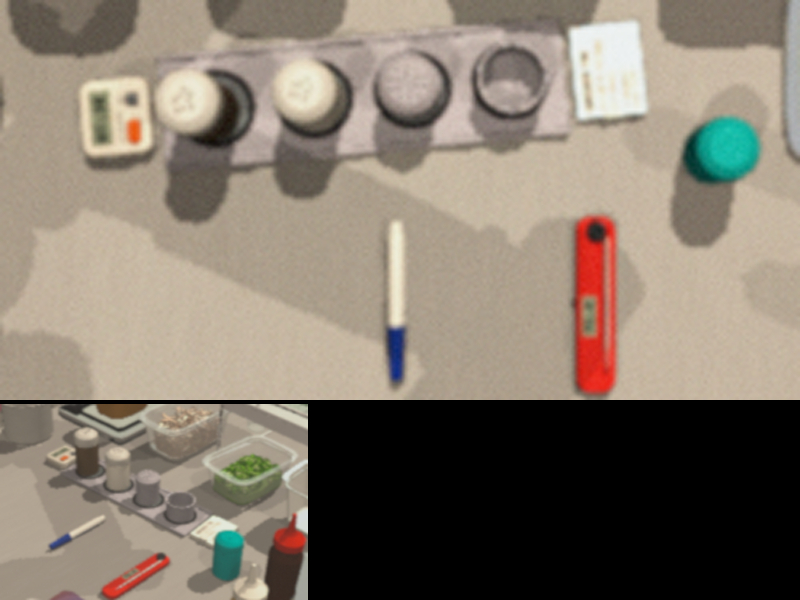

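The top view shows all four upright in order: pepper cap (190,103), salt (307,94), dredger (412,88) and pot (511,80). The pen, thermometer and turquoise shaker have not moved. I'll check centring from a wrist view over the row.

Request:
jog_arm:
  deltas:
    - [[0.5, 0.3, -5, 0, 0.1], [0.5, 0.3, -5, 0, 0.1], [0.5, 0.3, -5, 0, 0.1], [0.5, 0.3, -5, 0, 0.1], [0.5, 0.3, -5, 0, 0.1], [0.5, 0, -5, 0, 0], [0.5, 0, -2.5, 0, 0], [0.5, 0, 0, 0, 0]]

```text
time_s: 26.82
tcp_pos: [0.4921, 0.0273, 0.2581]
eef_rot: [-180.0, -0.0, -0.9]
contact_force: [0.2, 0.5, 0.6]
gripper_width: 0.0656
gripper_force: 0.0
```

Request:
jog_arm:
  deltas:
    - [[0.5, 0, 0, 0, 0.1], [0.5, 0, 0, 0, 0], [0.5, 0, 0, 0, 0]]

```text
time_s: 27.2
tcp_pos: [0.4926, 0.03, 0.2577]
eef_rot: [-180.0, -0.0, 5.0]
contact_force: [-0.9, -0.0, 0.5]
gripper_width: 0.0658
gripper_force: 0.0
```

```bash
python3 - <<'E'
from plant import r
from h import *
ci=r.camera_info("wrist");im=r.capture("wrist");np.save("ci.npy",ci,allow_pickle=True);cv2.imwrite("pics/w5.png",im)
M=[(.6275,.1545),(.6375,.0700),(.6475,-.0142),(.6575,-.0987)]
P=[proj(ci,(*m,z)) for m,z in zip(M,(.107,.092,.07,.046))];print(np.round(P))
B=[proj(ci,(*m,.006)) for m in M];print(np.round(B))
lo=np.floor(np.clip(np.min(P+B,0)-35,0,None)).astype(int);hi=np.max(P+B,0)+35;hi=hi.astype(int)
c=im[lo[1]:hi[1],lo[0]:hi[0]];f=min(800/c.shape[1],600/c.shape[0]);print(lo,f)
cv2.imwrite("pics/w5c.png",cv2.resize(c,None,fx=f,fy=f,interpolation=2))
E
```

```text
[[189.  32.]
 [286.  33.]
 [372.  36.]
 [447.  38.]]
[[224.  53.]
 [293.  51.]
 [362.  49.]
 [432.  46.]]
[154   0] 2.4464831804281344
```

View pics/w5c.png

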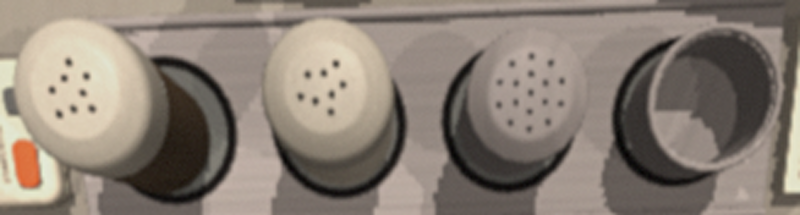

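Pepper's hole centre is at about (184,36) against an ideal (189,32), so it is 4–5 mm off towards the timer. The other three are within about 2 mm. I'll regrip pepper and nudge it.

Request:
jog_arm:
  deltas:
    - [[0.65, 2.6, 2.6, 0, -0.12], [0.65, 2.6, 2.6, 0, -0.12], [0.65, 2.7, 2.6, 0, -0.12], [0.65, 2.7, 2.6, 0, -0.12], [0.65, 2.6, 2.4, 0, -0.12], [0.65, 0, 0, 0, 0], [0.65, 0, 0, 0, 0], [0.65, 0, 0, 0, 0]]

```text
time_s: 28.25
tcp_pos: [0.6242, 0.1573, 0.2579]
eef_rot: [-180.0, -0.0, -29.3]
contact_force: [-0.7, 0.6, -0.4]
gripper_width: 0.0724
gripper_force: 0.0
```

Request:
jog_arm:
  deltas:
    - [[0.65, 0, 0, -4, 0], [0.65, 0, 0, -4, 0], [0.65, 0, 0, -4, 0], [0.65, 0, 0, -3, 0], [0.65, 0, 0, -1.7, 0], [0.65, 0, 0, 0, 0], [0.65, 0, 0, 0, 0]]

```text
time_s: 29.12
tcp_pos: [0.6255, 0.158, 0.0921]
eef_rot: [-179.9, -0.1, -29.3]
contact_force: [0.7, 0.8, 0.4]
gripper_width: 0.0726
gripper_force: 0.0
```

Request:
jog_arm:
  deltas:
    - [[-0.3, 0, 0, 0, 0], [-0.3, 0, 0, 0, 0], [-0.3, 0, 0, 0, 0], [-0.3, 0, 0, 0, 0], [-0.3, 0, 0, 1, 0], [-0.3, 0.25, -0.35, 0, 0], [-0.3, 0, 0, 0, 0], [-0.3, 0, 0, 0, 0]]

```text
time_s: 30.12
tcp_pos: [0.627, 0.154, 0.1002]
eef_rot: [180.0, 0.0, -29.3]
contact_force: [-1.2, 0.8, -2.4]
gripper_width: 0.0521
gripper_force: 15.0
```

Request:
jog_arm:
  deltas:
    - [[-0.3, 0, 0, -0.5, 0], [-0.3, 0, 0, -0.5, 0], [-0.3, 0, 0, 0, 0], [-0.3, 0, 0, 0, 0]]

```text
time_s: 30.62
tcp_pos: [0.6276, 0.1545, 0.0909]
eef_rot: [-180.0, -0.0, -29.3]
contact_force: [0.3, 1.3, 3.4]
gripper_width: 0.052
gripper_force: 15.0
```

Now I release, back off to the same viewpoint and check again.

Request:
jog_arm:
  deltas:
    - [[0.5, 0, 0, 0, 0], [0.5, 0, 0, 0, 0], [0.5, 0, 0, 2, 0], [0.5, 0, 0, 5, 0], [0.5, 0, 0, 5, 0], [0.5, 0, 0, 4.7, 0], [0.5, -4, -3, 0, 0.12], [0.5, -4, -3, 0, 0.12]]

```text
time_s: 31.62
tcp_pos: [0.5461, 0.0937, 0.2574]
eef_rot: [-180.0, 0.0, -15.3]
contact_force: [-0.3, 0.6, 0.6]
gripper_width: 0.0652
gripper_force: 0.0
```

Request:
jog_arm:
  deltas:
    - [[0.5, -3.5, -3, 0, 0.12], [0.5, -2, -3.5, 0, 0.12], [0.5, 0, 0, 0, 0.12], [0.5, 0, 0, 0, 0], [0.5, 0, 0, 0, 0]]

```text
time_s: 32.25
tcp_pos: [0.4923, 0.0294, 0.2574]
eef_rot: [180.0, 0.0, 4.9]
contact_force: [0.1, -0.9, 0.3]
gripper_width: 0.0659
gripper_force: 0.0
```

```bash
python3 - <<'E'
from plant import r
from h import *
ci=r.camera_info("wrist");im=r.capture("wrist");sc=r.capture("scene")
M=[(.6275,.1545),(.6375,.0700),(.6475,-.0142),(.6575,-.0987)]
P=[proj(ci,(*m,z)) for m,z in zip(M,(.107,.092,.07,.046))]
f=2.446;print(np.round((np.array(P)-(154,0))*f))
a=cv2.resize(im[:90,154:481],None,fx=f,fy=f,interpolation=2)[:,:800]
b=cv2.resize(sc[130:270,220:440],None,fx=2.5,fy=2.5,interpolation=2)
o=np.zeros((590,800,3),np.uint8);o[:a.shape[0],:a.shape[1]]=a;o[230:230+b.shape[0],:b.shape[1]]=b
cv2.imwrite("pics/w6.png",o)
E
```

```text
[[ 84.  77.]
 [322.  80.]
 [533.  86.]
 [715.  92.]]
```

View pics/w6.png

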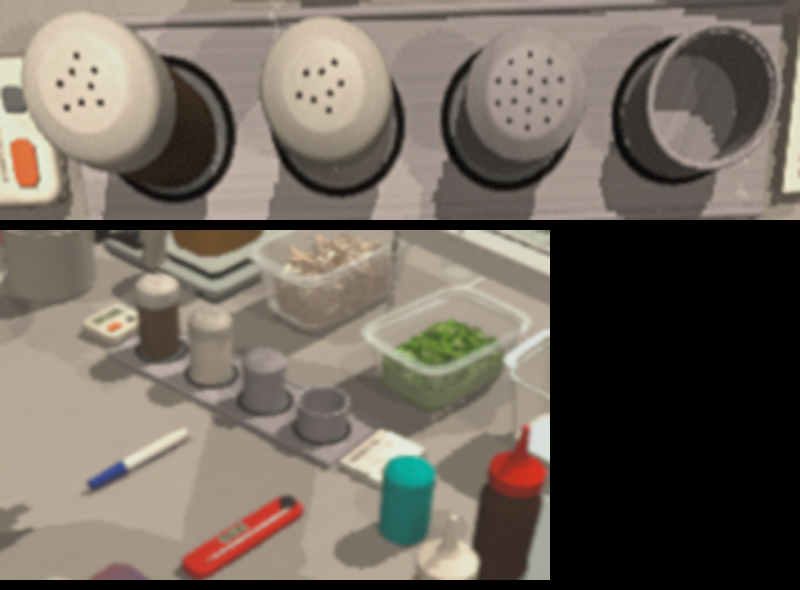

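The hole and rim centres are now (81,82), (320,85), (529,90) and (714,97), against ideals of (84,77), (322,80), (533,86) and (715,92). All are within about 2 mm, upright and in order, and the bystanders have not moved. I'm handing in.

```bash
python3 -c "
from plant import r
print(r.close_job())"
```

```text
the job is handed in; nothing more can be done
None
```

The job is handed in: pepper shaker, salt shaker, dredger and pot stand upright on the four marks in height order, pepper by the timer and pot by the pad, each centred to about 2 mm by my camera measurements, with the bystanders not moved.

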